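# Call the engine control room on the workshop talk-back

### The job

My hands are full, so work the talk-back intercom on the bench for me with closed fingers: press the engine control room's station key (the green one) right down and let it up, then push the round red call button right down for a good second and let it up, then push the black talk bar right down and keep it down while I speak. The program finishes while holding the talk bar down. Don't press any other station key, and leave everything else on the bench where it is.

Things in the scene. Friction and masses are not known exactly. Their poses are not given: they have to be found in the camera images.
- station: Talk-back intercom fixed to the bench: grey wedge case 200 mm deep (x) x 300 wide (y); aluminium panel sloped 12 degrees, rising from 45 mm above the bench at the front edge to 76, then a flat 55 mm ledge at the back. Origin: centre of its underside, on the bench; x runs from its front (robot's side) to its back, y to the left, z up. A volume knob 13 mm high is 64 mm right of the last key.
- green_key_top (a point): Station key with a green cap (engine control room): centre of the cap's top face. Cap 28 x 30 mm, standing 11 mm off the sloped panel (8 mm above its black frame) when up. Four keys in a row across the panel, 52 mm apart; their order differs from start to start. Site axes as the station's; the top face is tilted like the panel (12 degrees, rising away from the station's front).
- green_key (a joint): Travel of the green key, m, along the panel's normal: 0 up, 0.005 fully down. Sprung: 1.2 N starts it, 4 N holds it fully down, and it comes back up when let go.
- blue_key_top (a point): Station key with a blue cap (bridge): centre of the cap's top face. Cap 28 x 30 mm, standing 11 mm off the sloped panel (8 mm above its black frame) when up. Four keys in a row across the panel, 52 mm apart; their order differs from start to start. Site axes as the station's; the top face is tilted like the panel (12 degrees, rising away from the station's front).
- blue_key (a joint): Travel of the blue key, m, along the panel's normal: 0 up, 0.005 fully down. Sprung: 1.2 N starts it, 4 N holds it fully down, and it comes back up when let go.
- yellow_key_top (a point): Station key with a yellow cap (galley): centre of the cap's top face. Cap 28 x 30 mm, standing 11 mm off the sloped panel (8 mm above its black frame) when up. Four keys in a row across the panel, 52 mm apart; their order differs from start to start. Site axes as the station's; the top face is tilted like the panel (12 degrees, rising away from the station's front).
- yellow_key (a joint): Travel of the yellow key, m, along the panel's normal: 0 up, 0.005 fully down. Sprung: 1.2 N starts it, 4 N holds it fully down, and it comes back up when let go.
- white_key_top (a point): Station key with a white cap (mess room): centre of the cap's top face. Cap 28 x 30 mm, standing 11 mm off the sloped panel (8 mm above its black frame) when up. Four keys in a row across the panel, 52 mm apart; their order differs from start to start. Site axes as the station's; the top face is tilted like the panel (12 degrees, rising away from the station's front).
- white_key (a joint): Travel of the white key, m, along the panel's normal: 0 up, 0.005 fully down. Sprung: 1.2 N starts it, 4 N holds it fully down, and it comes back up when let go.
- call_button_top (a point): Round red call button at the left of the panel's front row: centre of its top face. 30 mm across, standing 11 mm off the panel (8 mm above its steel ring) when up. Top face tilted like the panel (12 degrees, rising away from the station's front).
- call_button (a joint): Travel of the call button, m, along the panel's normal: 0 up, 0.005 fully down. Sprung: 1.2 N starts it, 4 N holds it fully down, and it comes back up when let go.
- talk_bar_top (a point): Black press-to-talk bar, right of the call button in the panel's front row: centre of its top face. 30 mm deep x 120 mm wide, standing 11 mm off the panel when up, 133 mm from the call button's centre. Top face tilted like the panel (12 degrees, rising away from the station's front).
- talk_bar (a joint): Travel of the talk bar, m, along the panel's normal: 0 up, 0.005 fully down. Sprung: 1.5 N starts it, 5 N holds it fully down, and it comes back up when let go.
- socket: Steel wrench socket, 23 mm across, 30 mm tall, left standing on the ledge at the back right of the station. Origin: centre of its underside. To be left alone.
- mug: Blue ceramic mug, 80 mm across, 92 mm tall, just right of the station. Origin: centre of its underside. To be left alone.
- screw_jar: Glass jar of 66 mm diameter, 75 mm tall, yellow cap, just left of the station. Origin: centre of its underside. To be left alone.
- wrench: Steel wrench 190 mm long lying across in front of the station. Origin: under its middle. To be left alone.
- screwdriver: Screwdriver 200 mm long with an orange handle, lying on the left of the bench. Origin: under its middle. To be left alone.
- tape_roll: Grey roll of tape, 100 mm across, 25 mm tall, lying on the right of the bench. Origin: centre of its underside. To be left alone.
- spray_can: Blue spray can, 65 mm diameter, 190 mm tall, on the left of the bench. Origin: centre of its underside. To be left alone.
- radio: Black handheld radio, 40 x 60 x 125 mm plus an aerial to 192 mm, standing in its desk charger on the left of the bench. Origin: centre of its underside, 12 mm above the bench. To be left alone.

How it is judged:
By the outcome, as a careful person would: the job done as asked, in the order asked, and still so for the second after the job is handed in, while the arm keeps its last pose, push and grip.
It also fails if it takes over 48 s, if anything falls off the work surface, if the arm or the gripper's body presses on something with over 40 N, if the wrist force passes 120 N, or if a joint passes its speed limit or range.

### The arm

A 6-joint arm with a two-finger parallel gripper is mounted at the origin on the work surface. World frame = base frame: x ahead of the robot, y to its left, z up, the work surface at z = 0. Lengths are in m, angles in rad, forces in N, time in s.
With the tool pointing down it reaches from about 0.35 to 0.875 m from the base axis. Payload 15.5 kg.
Tool frame: the origin (TCP) lies at the centre of the arm's flange, where the gripper is bolted on; the fingertips stand 173 mm ahead of it and the grasp point (between the pads) lies 155 mm ahead of it; z points along the fingers, y is the line along which they close (so a half turn about z gives the same grasp; the last joint's range is limited). The gripper opens to 85 mm and grips with 20 to 120 N. Pads are 22 mm wide; open, the fingers measure 114 mm over their backs; the gripper's body (76 mm by 85 mm) begins 54 mm behind the grasp point. The pads swing forward as they close: fully open they stand 13 mm farther back than shut.
Start: joints at [1.254, 0.494, 1.345, -0, 1.302, -0.096], TCP at [0.137, 0.61, 0.405] pointing down, gripper open.
Joint ranges: [-2.91, 2.91], [-0.82, 2.16], [0.22, 2.67], [-1.22, 4.37], [0.12, 2.79], [-3.08, 3.08]. Speed limits (rad/s): [1.89, 1.89, 2.57, 3.01, 3.01, 3.01].

### API

Orientations are given as a unit quaternion [w, x, y, z].
In Python, from station import robot gives the robot as it stands. The module is installed in compiled form; this text tells all that it offers.
- The arm moves only by the tool apply_moves, never from a script. Its arguments are lists of equal length, an entry for each row: "gripper": the opening, from 0 (shut) to 1 (fully open); "delta_pos": the shift along the tool's x, y, z in cm, a list of three; "delta_rot": the turn, a rotation vector about the tool's x, y, z in degrees, a list of three. A call has 1 to 5 rows; each row shifts and turns the commanded pose from where the row before left it, along the tool's axes as they then stand; what a row does not reach is not made up. A row lasts 1/10 s, in which the tool goes at most 50 mm and 8.59 degrees, less where a joint would pass 70% of its speed; a pose out of reach is approached as far as the arm can. A call with a gripper value outside its range is refused whole. The fingers move at their own pace and stop on an object; "grip_force" is the grip in N (left out, the last holds). Time passes only in rows, so rows that do not move let the fingers close. It gives the time, the measured TCP pose, the force, the opening and the grip force at its end, in the units of the state.
- robot.sense(): the state, without advancing time (a new reading comes with each control period).
- robot.capture(name): name is "side" or "top" or "wrist"; returns the picture (480x640x3 uint8, red, green, blue); there is no depth.
- robot.camera_params(name): a dict with "fx", "fy", "cx", "cy" (pixels), "pose" (4x4, takes a point from camera to world coordinates). Camera axes: x right, y down, z forward; pixel columns grow to the right and rows downward; lengths in m; the calibration is good to about 2 mm. A picture is of the moment at which its call begins: read the wrist's pose just before it. camera_params takes no time and is no camera call; for the wrist camera it gives the pose at the moment of the call.
- robot.job_done(): hands the job in; it is judged then, once.
The state is a dict: "time_s": time; "joint_positions": joint angles; "dq": joint speeds; "effort": joint torques, N m; "eef_pos": TCP position; "eef_rot": TCP orientation; "wrist_force": force on the tool from outside, world axes, zero at the start; "wrist_torque": the same for the moment, N m; "grip_width": finger opening in m; "grasp_force": force on a finger pad.
Only numpy, scipy, OpenCV 4.12 (cv2) and the standard library are available. Lean on these libraries where they do the work, as an engineer would, in place of code of your own. Each camera call takes 0.05 s, during which the arm holds its last target. There are 200 camera calls.

## Working session

There is one attempt and no reset: what is moved stays moved. The work goes in short steps, Python scripts to look and compute and a tool call to move; the robot and the scene stay as the last step left them, time stands still between calls to the robot, and variables do not carry over. Pictures are saved under pics/ and viewed, at most 10 in all, crops included, and the job is handed in when it is done.

Besides the shell and the picture viewer there is one more tool, called after "Request:" in YAML: its name, and indented under it one key for each argument. apply_moves: Moves the arm, as the interface text tells. Its arguments: {"type":"object","properties":{"gripper":{"type":"array"},"delta_pos":{"type":"array"},"delta_rot":{"type":"array"},"grip_force":{"type":"number"}},"required":["gripper","delta_pos","delta_rot"]}

```bash
mkdir -p pics
python3 - <<'E'
from station import robot
import cv2
for n in("top","side"):
    cv2.imwrite(f"pics/{n}0.png",robot.capture(n)[:,:,::-1]); p=robot.camera_params(n); print(n,p)
s=robot.sense();print(s["time_s"],s["eef_pos"],s["eef_rot"],s["wrist_force"])
E
```

```text
top {'fx': 517.6279934425659, 'fy': 517.6279934425659, 'cx': 317.1530874306411, 'cy': 239.7270971572248, 'pose': array([[-0.00953009, -0.99624388,  0.08606573,  0.38545522],
       [-0.99995283,  0.00933312, -0.00269071,  0.06051609],
       [ 0.00187735, -0.08608731, -0.99628583,  1.3619978 ],
       [ 0.        ,  0.        ,  0.        ,  1.        ]])}
side {'fx': 529.4686455865215, 'fy': 529.4686455865215, 'cx': 307.37363886736034, 'cy': 241.5135430362261, 'pose': array([[-0.77808892, -0.29463797,  0.55476671, -0.43220109],
       [-0.62800585,  0.38406881, -0.6768307 ,  1.18073004],
       [-0.01364857, -0.87503121, -0.48387406,  0.89583485],
       [ 0.        ,  0.        ,  0.        ,  1.        ]])}
0.1 [0.13745657 0.60956587 0.40413793] [-1.00473533e-04  1.10680309e-01  9.93855901e-01 -5.54137902e-04] [-0.39863953  0.09017382  1.14152068]
```

View pics/top0.png

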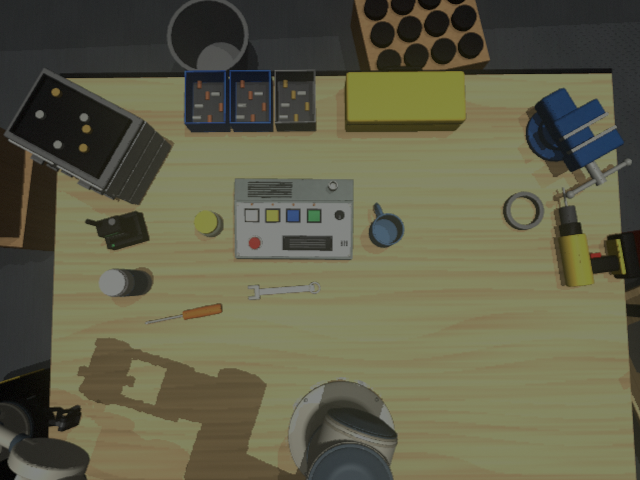

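The top view shows the station upright at about (294,219). The keys run white (252,215), yellow (272,215), blue (293,215), green (314,215). The call button is at (255,243) and the bar at (307,243). I'll enlarge this area.

Run:
```python
import cv2
a=cv2.imread("pics/top0.png")[170:270,225:361]
cv2.imwrite("pics/crop.png",cv2.resize(a,None,fx=5,fy=5,interpolation=cv2.INTER_CUBIC))
```

```text
(no output)
```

View pics/crop.png

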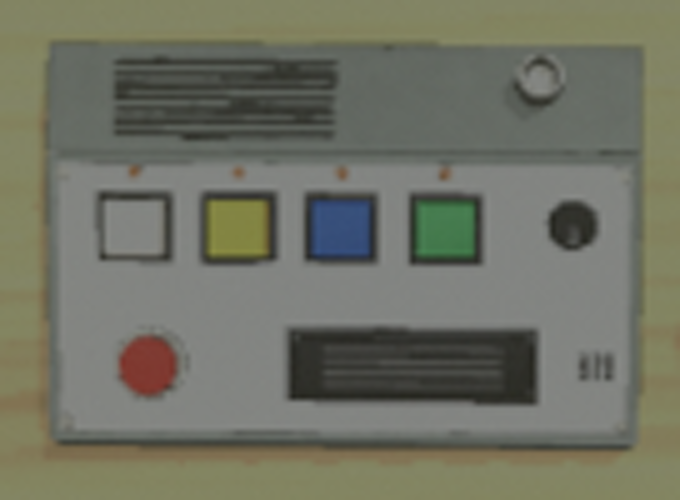

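The crop shows white at crop pixel (136,227), green (446,229), red (148,365) and bar (414,365). The case's front corners are at about (58,440) and (633,444), and its back edge is at y≈44.

```bash
cat > h.py <<'E'
from station import robot
import numpy as np
from scipy.spatial.transform import Rotation as R
def hit(n,u,v,z,P=None):
    p=P or robot.camera_params(n);T=p["pose"]
    d=T[:3,:3]@[(u-p["cx"])/p["fx"],(v-p["cy"])/p["fy"],1]
    return T[:3,3]+d*(z-T[2,3])/d[2]
E
python3 - <<'E'
from h import *
f=lambda u,v,z:hit("top",225+(u+.5)/5-.5,170+(v+.5)/5-.5,z)
a,b=f(58,440,.045),f(633,444,.045);c,d=f(50,44,.076),f(643,47,.076)
print("corners",a,b,c,d)
x0=(a[0]+b[0])/2
for n,u,v in(("white",136,227),("green",446,229),("red",148,365),("bar",414,365),("knob",573,225)):
    z=.07
    for i in range(8):
        p=f(u,v,z); z=.045+(p[0]-x0)*np.tan(np.radians(12))+.011/np.cos(np.radians(12))
    print(n,p)
s=robot.sense();T=R.from_quat(np.roll(s["eef_rot"],-1));print(T.as_matrix())
E
```

```text
corners [0.45549476 0.26344651 0.045     ] [ 0.45069491 -0.02927118  0.045     ] [0.65352881 0.26348271 0.076     ] [ 0.64926482 -0.03523843  0.076     ]
white [0.55981253 0.21968578 0.07892929]
green [0.5574365  0.06484723 0.07842425]
red [0.49177737 0.21535383 0.06446797]
bar [0.4905442  0.08161054 0.06420585]
knob [0.55882286 0.00135497 0.07871893]
[[-9.75499718e-01  2.20000445e-01 -3.22376735e-04]
 [ 2.20000667e-01  9.75499124e-01 -1.07922556e-03]
 [ 7.70481190e-05 -1.12370733e-03 -9.99999366e-01]]
```

```bash
cat >> h.py <<'E'
c,s_=np.cos(np.radians(12)),np.sin(np.radians(12))
yaw=R.from_euler("z",-0.5,degrees=True)   # station yaw estimate
G=yaw.as_matrix()@np.array([[-c,0,s_],[0,1,0],[-s_,0,-c]])
def go(tip,up):
    "deltas (tool axes at target orientation) to put fingertips `up` m off `tip` along the normal"
    s=robot.sense();C=R.from_quat(np.roll(s["eef_rot"],-1)).as_matrix()
    r=R.from_matrix(C.T@G).as_rotvec(degrees=True)
    t=np.array(tip)-G[:,2]*(.173+up)
    print("t",s["time_s"],"F",np.round(s["wrist_force"],2),"w",s["grip_width"],"rot",r.round(2),"shift cm",(G.T@(t-s["eef_pos"])*100).round(2),"now",C.T@(t-s["eef_pos"])*100, "tip",s["eef_pos"]+C[:,2]*.173)
P=dict(green=(.5574,.0648,.0784),red=(.4918,.2154,.0645),bar=(.4905,.0816,.0642))
E
python3 -c "
from h import *
go(P['green'],.06)"
```

```text
t 0.1 F [-0.4   0.09  1.14] w 0.08523926445899185 rot [ -1.34 -11.97 -12.16] shift cm [-34.77 -54.11  17.39] now [-48.21633393 -44.91657436   9.82971862] tip [0.1374008  0.60937917 0.23113804]
```

Request:
apply_moves:
  gripper: [0, 0, 0, 0, 0]
  delta_pos:
    - [0, 0, 0]
    - [0, 0, 0]
    - [0, 0, 0]
    - [-2.3, -3.6, 0]
    - [-2.3, -3.6, 0]
  delta_rot:
    - [-0.45, -4, -4.05]
    - [-0.45, -4, -4.05]
    - [-0.45, -4, -4.05]
    - [0, 0, 0]
    - [0, 0, 0]
  grip_force: 30

```text
time_s: 0.6
eef_pos: [0.1815, 0.5367, 0.4135]
eef_rot: [0.105, 0.003, 0.994, -0.0]
wrist_force: [0.1, 0.5, -0.5]
grip_width: 0.0123
grasp_force: 0.0
```

Request:
apply_moves:
  gripper: [0, 0, 0, 0, 0]
  delta_pos:
    - [-2.3, -3.6, 0]
    - [-2.3, -3.6, 0]
    - [-2.3, -3.6, 0]
    - [-2.3, -3.6, 0]
    - [-2.3, -3.6, 0]
  delta_rot:
    - [0, 0, 0]
    - [0, 0, 0]
    - [0, 0, 0]
    - [0, 0, 0]
    - [0, 0, 0]

```text
time_s: 1.1
eef_pos: [0.2931, 0.3547, 0.438]
eef_rot: [0.105, 0.004, 0.994, -0.0]
wrist_force: [-0.0, 0.8, 0.0]
grip_width: 0.0003
grasp_force: 0.0
```

Request:
apply_moves:
  gripper: [0, 0, 0, 0, 0]
  delta_pos:
    - [-2.3, -3.6, 0]
    - [-2.3, -3.6, 0]
    - [-2.3, -3.6, 0]
    - [-2.3, -3.6, 0]
    - [-2.3, -3.6, 0]
  delta_rot:
    - [0, 0, 0]
    - [0, 0, 0]
    - [0, 0, 0]
    - [0, 0, 0]
    - [0, 0, 0]

```text
time_s: 1.6
eef_pos: [0.404, 0.1736, 0.462]
eef_rot: [0.105, 0.004, 0.994, 0.0]
wrist_force: [0.5, 1.5, -0.9]
grip_width: -0.0004
grasp_force: 0.0
```

```bash
python3 -c "
from h import *
go(P['green'],.06)"
```

```text
t 1.6 F [ 0.46  1.51 -0.94] w -0.00037593479328877795 rot [ 0.06  0.05 -0.01] shift cm [ -7.12 -10.75  17.43] now [ -7.10687851 -10.76385163  17.42102166] tip [0.44014232 0.17347928 0.29277495]
```

Request:
apply_moves:
  gripper: [0, 0, 0, 0, 0]
  delta_pos:
    - [-2.3, -3.5, 2]
    - [-2.3, -3.5, 3]
    - [-1.8, -2.6, 3.5]
    - [0, 0, 4]
    - [0, 0, 4]
  delta_rot:
    - [0, 0, 0]
    - [0, 0, 0]
    - [0, 0, 0]
    - [0, 0, 0]
    - [0, 0, 0]

```text
time_s: 2.1
eef_pos: [0.4995, 0.0785, 0.3131]
eef_rot: [0.105, 0.005, 0.994, 0.0]
wrist_force: [1.1, 0.5, -0.3]
grip_width: 0.0002
grasp_force: 0.0
```

Request:
apply_moves:
  gripper: [0, 0, 0]
  delta_pos:
    - [0, 0, 1]
    - [0, 0, 0]
    - [0, 0, 0]
  delta_rot:
    - [0, 0, 0]
    - [0, 0, 0]
    - [0, 0, 0]

```text
time_s: 2.4
eef_pos: [0.5011, 0.0799, 0.3059]
eef_rot: [0.106, 0.004, 0.994, 0.0]
wrist_force: [-0.1, 1.2, 0.9]
grip_width: 0.0001
grasp_force: 0.0
```

Run:
```python
from h import *
import cv2
go(P['green'],.06)
p=robot.camera_params("wrist");im=robot.capture("wrist")
cv2.imwrite("pics/w1.png",im[:,:,::-1])
np.save("w1.npy",p)
T=p["pose"]
for k,v in P.items():
    q=T[:3,:3].T@(np.array(v)-T[:3,3]);print(k,p["fx"]*q[0]/q[2]+p["cx"],p["fy"]*q[1]/q[2]+p["cy"],q[2])
```

```text
t 2.4 F [-0.09  1.16  0.92] w 0.00012914827583576405 rot [0.07 0.11 0.01] shift cm [-0.79 -1.46  0.13] now [-0.78522477 -1.46124222  0.12870883] tip [0.53743644 0.07980479 0.13678886]
green 294.05496866124656 271.0772634764581 0.22089632403630868
red 550.8929873507836 163.02131848760013 0.1985561846966121
bar 319.46151624874364 162.6445063713184 0.19863334028756796
```

View pics/w1.png

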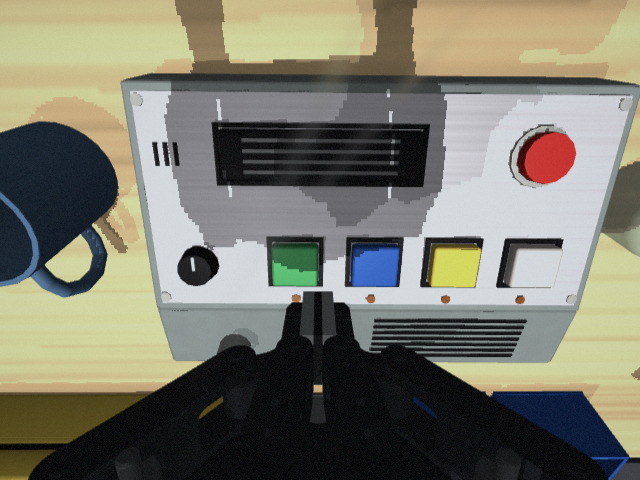

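The wrist view shows green at (295,264), red at (548,157) and the bar at (321,154). All three are about 7 px (3 mm) nearer the robot than predicted, so I'll move the targets 2 mm towards the robot, lying between the two cameras.

Request:
apply_moves:
  gripper: [0, 0, 0, 0, 0]
  delta_pos:
    - [-0.6, -1.45, 1]
    - [0, 0, 2]
    - [0, 0, 1.6]
    - [0, 0, 0.5]
    - [0, 0, 0]
  delta_rot:
    - [0, 0, 0]
    - [0, 0, 0]
    - [0, 0, 0]
    - [0, 0, 0]
    - [0, 0, 0]

```text
time_s: 2.95
eef_pos: [0.5175, 0.0652, 0.2568]
eef_rot: [0.105, 0.004, 0.994, 0.0]
wrist_force: [-0.9, 0.3, 0.0]
grip_width: -0.0005
grasp_force: 0.0
```

```bash
sed -i 's/^P=.*/P=dict(green=(.5554,.0648,.0780),red=(.4898,.2154,.0641),bar=(.4885,.0816,.0638))/' h.py
python3 - <<'E'
from h import *
import cv2
go(P['green'],.0)
a=robot.capture("wrist")[200:380,200:440];cv2.imwrite("pics/w2.png",cv2.resize(a,None,fx=2.5,fy=2.5)[:,:,::-1])
E
```

```text
t 2.95 F [-0.86  0.26  0.01] w -0.0005414010516179045 rot [0.07 0.1  0.  ] shift cm [ 0.01 -0.01  0.97] now [ 0.01367923 -0.00923187  0.97478439] tip [0.55378298 0.06510342 0.08762208]
```

View pics/w2.png

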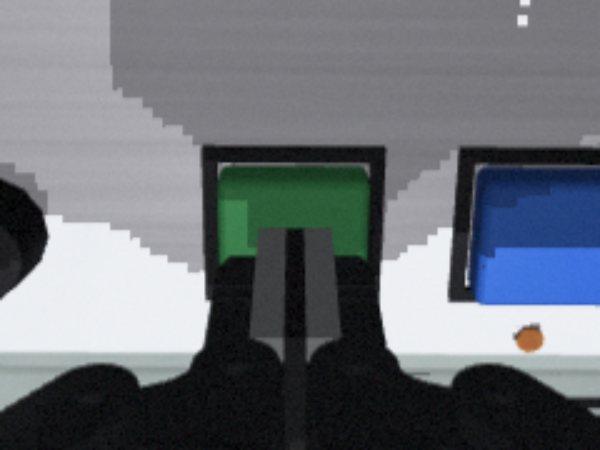

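The fingertips are centred over the green key at crop (295,240). Next I'll press it in small steps.

Request:
apply_moves:
  gripper: [0, 0, 0, 0]
  delta_pos:
    - [0, 0, 0.8]
    - [0, 0, 0.2]
    - [0, 0, 0.2]
    - [0, 0, 0]
  delta_rot:
    - [0, 0, 0]
    - [0, 0, 0]
    - [0, 0, 0]
    - [0, 0, 0]

```text
time_s: 3.4
eef_pos: [0.5202, 0.0651, 0.2444]
eef_rot: [0.105, 0.004, 0.994, 0.0]
wrist_force: [1.2, 1.2, 3.3]
grip_width: -0.0
grasp_force: 1.7
```

Request:
apply_moves:
  gripper: [0, 0, 0]
  delta_pos:
    - [0, 0, 0.2]
    - [0, 0, 0]
    - [0, 0, 0]
  delta_rot:
    - [0, 0, 0]
    - [0, 0, 0]
    - [0, 0, 0]

```text
time_s: 3.7
eef_pos: [0.5204, 0.0651, 0.2432]
eef_rot: [0.106, 0.004, 0.994, 0.0]
wrist_force: [-5.1, 1.6, 21.3]
grip_width: 0.0002
grasp_force: 10.7
```

Request:
apply_moves:
  gripper: [0, 0, 0]
  delta_pos:
    - [0, 0, 0.15]
    - [0, 0, 0]
    - [0, 0, 0]
  delta_rot:
    - [0, 0, 0]
    - [0, 0, 0]
    - [0, 0, 0]

```text
time_s: 4.0
eef_pos: [0.5204, 0.0651, 0.2426]
eef_rot: [0.106, 0.004, 0.994, 0.0]
wrist_force: [-14.9, 0.3, 45.3]
grip_width: -0.0001
grasp_force: 23.8
```

Green is bottomed, with about 46 N on the fingertips. I'll let it up, and press the next two more gently.

Request:
apply_moves:
  gripper: [0, 0, 0, 0, 0]
  delta_pos:
    - [0, 0, -2]
    - [0, 0, -4]
    - [0, 0, 0]
    - [0, 0, 0]
    - [0, 0, 0]
  delta_rot:
    - [0, 0, 0]
    - [0, 0, 0]
    - [0, 0, 0]
    - [0, 0, 0]
    - [0, 0, 0]

```text
time_s: 4.5
eef_pos: [0.5079, 0.065, 0.2989]
eef_rot: [0.104, 0.004, 0.995, 0.0]
wrist_force: [-0.1, 0.3, -0.0]
grip_width: 0.0
grasp_force: 0.0
```

```bash
python3 -c "
from h import *
go(P['red'],.05)"
```

```text
t 4.5 F [-0.09  0.25 -0.01] w 4.8760189553971214e-05 rot [ 0.06 -0.01 -0.02] shift cm [ 6.78 15.02  0.26] now [ 6.7841281  15.01733354  0.28142903] tip [0.54381702 0.06490826 0.12967567]
```

Request:
apply_moves:
  gripper: [0, 0, 0, 0, 0]
  delta_pos:
    - [1.7, 3.75, 0]
    - [1.7, 3.75, 0]
    - [1.7, 3.75, 0]
    - [1.7, 3.75, 0.25]
    - [0, 0, 1]
  delta_rot:
    - [0, 0, 0]
    - [0, 0, 0]
    - [0, 0, 0]
    - [0, 0, 0]
    - [0, 0, 0]

```text
time_s: 5.0
eef_pos: [0.4436, 0.219, 0.2723]
eef_rot: [0.104, 0.002, 0.995, 0.0]
wrist_force: [0.5, 0.8, -0.5]
grip_width: 0.0001
grasp_force: 0.0
```

Request:
apply_moves:
  gripper: [0, 0, 0, 0]
  delta_pos:
    - [0, 0, 1.5]
    - [0, 0, 1.5]
    - [0, 0, 0]
    - [0, 0, 0]
  delta_rot:
    - [0, 0, 0]
    - [0, 0, 0]
    - [0, 0, 0]
    - [0, 0, 0]

```text
time_s: 5.4
eef_pos: [0.4518, 0.2152, 0.2433]
eef_rot: [0.104, 0.005, 0.995, -0.0]
wrist_force: [0.3, 0.6, 0.5]
grip_width: 0.0001
grasp_force: 0.0
```

Run:
```python
from h import *
import cv2
go(P['red'],.0)
a=robot.capture("wrist")[200:380,200:440];cv2.imwrite("pics/w3.png",cv2.resize(a,None,fx=2.5,fy=2.5)[:,:,::-1])
```

```text
t 5.4 F [0.27 0.62 0.46] w 0.00011513446142996597 rot [ 0.02 -0.05 -0.04] shift cm [0.01 0.05 1.02] now [0.00644217 0.05219735 1.02335173] tip [0.48758392 0.21495005 0.0740918 ]
```

View pics/w3.png

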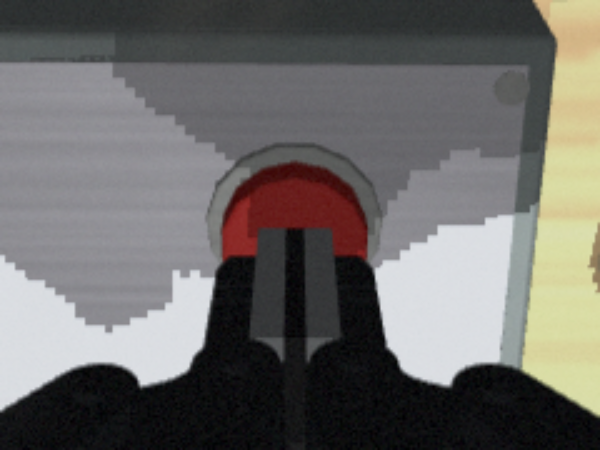

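The fingertips are centred over the red button at crop (295,235), so I'll press and hold it.

Request:
apply_moves:
  gripper: [0, 0, 0, 0, 0]
  delta_pos:
    - [0, 0, 0.8]
    - [0, 0, 0.3]
    - [0, 0, 0.33]
    - [0, 0, 0]
    - [0, 0, 0]
  delta_rot:
    - [0, 0, 0]
    - [0, 0, 0]
    - [0, 0, 0]
    - [0, 0, 0]
    - [0, 0, 0]

```text
time_s: 5.95
eef_pos: [0.4549, 0.2156, 0.2301]
eef_rot: [0.105, 0.004, 0.994, 0.0]
wrist_force: [1.3, -2.6, 3.2]
grip_width: -0.0003
grasp_force: 1.6
```

Request:
apply_moves:
  gripper: [0, 0, 0]
  delta_pos:
    - [0, 0, 0.15]
    - [0, 0, 0]
    - [0, 0, 0]
  delta_rot:
    - [0, 0, 0]
    - [0, 0, 0]
    - [0, 0, 0]

```text
time_s: 6.25
eef_pos: [0.4551, 0.2156, 0.2289]
eef_rot: [0.105, 0.004, 0.994, 0.0]
wrist_force: [-1.2, -3.2, 12.4]
grip_width: 0.0001
grasp_force: 6.3
```

Bottomed at 12 N. I'll push slightly more, then hold for 1.3 s.

Request:
apply_moves:
  gripper: [0, 0, 0, 0, 0]
  delta_pos:
    - [0, 0, 0.05]
    - [0, 0, 0]
    - [0, 0, 0]
    - [0, 0, 0]
    - [0, 0, 0]
  delta_rot:
    - [0, 0, 0]
    - [0, 0, 0]
    - [0, 0, 0]
    - [0, 0, 0]
    - [0, 0, 0]

```text
time_s: 6.75
eef_pos: [0.4551, 0.2156, 0.2287]
eef_rot: [0.105, 0.004, 0.994, 0.0]
wrist_force: [-4.5, -3.2, 22.2]
grip_width: -0.0002
grasp_force: 10.8
```

Request:
apply_moves:
  gripper: [0, 0, 0, 0, 0]
  delta_pos:
    - [0, 0, 0]
    - [0, 0, 0]
    - [0, 0, 0]
    - [0, 0, 0]
    - [0, 0, 0]
  delta_rot:
    - [0, 0, 0]
    - [0, 0, 0]
    - [0, 0, 0]
    - [0, 0, 0]
    - [0, 0, 0]

```text
time_s: 7.25
eef_pos: [0.4551, 0.2156, 0.2287]
eef_rot: [0.105, 0.004, 0.994, 0.0]
wrist_force: [-5.5, -3.6, 21.5]
grip_width: -0.0001
grasp_force: 10.8
```

Request:
apply_moves:
  gripper: [0, 0, 0, 0, 0]
  delta_pos:
    - [0, 0, 0]
    - [0, 0, 0]
    - [0, 0, -2]
    - [0, 0, -3]
    - [0, 0, 0]
  delta_rot:
    - [0, 0, 0]
    - [0, 0, 0]
    - [0, 0, 0]
    - [0, 0, 0]
    - [0, 0, 0]

```text
time_s: 7.75
eef_pos: [0.4447, 0.2159, 0.2794]
eef_rot: [0.107, 0.004, 0.994, 0.001]
wrist_force: [-1.0, 0.4, 0.2]
grip_width: 0.0002
grasp_force: 0.0
```

Request:
apply_moves:
  gripper: [0, 0]
  delta_pos:
    - [0, 0, 0]
    - [0, 0, 0]
  delta_rot:
    - [0, 0, 0]
    - [0, 0, 0]

```text
time_s: 7.95
eef_pos: [0.4446, 0.2156, 0.2763]
eef_rot: [0.105, 0.004, 0.995, -0.0]
wrist_force: [0.3, -0.5, -0.1]
grip_width: -0.0003
grasp_force: 0.0
```

```bash
python3 -c "
from h import *
go(P['bar'],.03)"
```

```text
t 7.95 F [ 0.34 -0.51 -0.1 ] w -0.00030919628722016277 rot [ 0.05  0.01 -0.02] shift cm [ 1.000e-02 -1.336e+01  1.420e+00] now [ 1.03273995e-02 -1.33633573e+01  1.40726314e+00] tip [0.48064144 0.21544558 0.10705772]
```

Request:
apply_moves:
  gripper: [0, 0, 0, 0, 0]
  delta_pos:
    - [0, -4.4, 0]
    - [0, -4.5, 0]
    - [0, -4.45, 0]
    - [0, 0, 1.5]
    - [0, 0, 2]
  delta_rot:
    - [0, 0, 0]
    - [0, 0, 0]
    - [0, 0, 0]
    - [0, 0, 0]
    - [0, 0, 0]

```text
time_s: 8.45
eef_pos: [0.4511, 0.0805, 0.2419]
eef_rot: [0.105, 0.006, 0.994, -0.0]
wrist_force: [-0.0, 0.5, 0.3]
grip_width: 0.0
grasp_force: 0.0
```

Request:
apply_moves:
  gripper: [0, 0, 0]
  delta_pos:
    - [0, 0, 0]
    - [0, 0, 0]
    - [0, 0, 0]
  delta_rot:
    - [0, 0, 0]
    - [0, 0, 0]
    - [0, 0, 0]

```text
time_s: 8.75
eef_pos: [0.4508, 0.0824, 0.2428]
eef_rot: [0.105, 0.004, 0.994, 0.0]
wrist_force: [-0.1, 0.1, -0.3]
grip_width: 0.0001
grasp_force: 0.0
```

Run:
```python
from h import *
import cv2
go(P['bar'],.0)
cv2.imwrite("pics/w4.png",robot.capture("wrist")[:,:,::-1])
```

```text
t 8.75 F [-0.05  0.06 -0.32] w 0.0001268791392544429 rot [0.07 0.04 0.02] shift cm [ 0.04 -0.05  0.99] now [ 0.03603488 -0.05022553  0.99431745] tip [0.48691605 0.08231656 0.07362841]
```

View pics/w4.png

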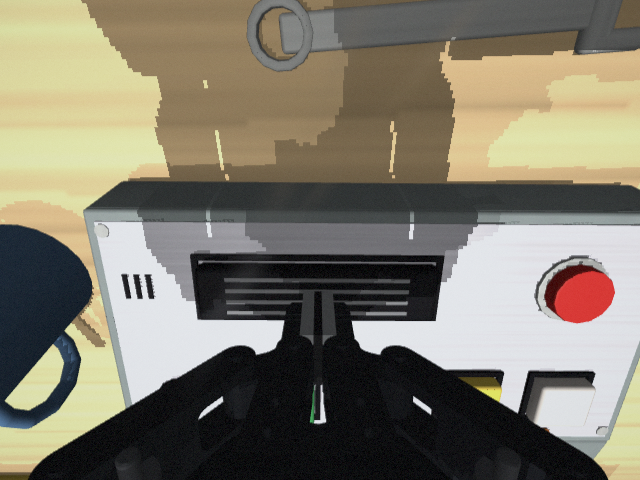

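The fingertips are over the middle of the bar at (318,290), and the call button at (583,293) is back up. Pressing the bar now.

Request:
apply_moves:
  gripper: [0, 0, 0, 0, 0]
  delta_pos:
    - [0, 0, 0.8]
    - [0, 0, 0.3]
    - [0, 0, 0.33]
    - [0, 0, 0]
    - [0, 0, 0]
  delta_rot:
    - [0, 0, 0]
    - [0, 0, 0]
    - [0, 0, 0]
    - [0, 0, 0]
    - [0, 0, 0]

```text
time_s: 9.3
eef_pos: [0.454, 0.0823, 0.2291]
eef_rot: [0.106, 0.004, 0.994, 0.0]
wrist_force: [-4.4, 1.9, 23.0]
grip_width: -0.0001
grasp_force: 11.4
```

Request:
apply_moves:
  gripper: [0, 0, 0]
  delta_pos:
    - [0, 0, 0.1]
    - [0, 0, 0]
    - [0, 0, 0]
  delta_rot:
    - [0, 0, 0]
    - [0, 0, 0]
    - [0, 0, 0]

```text
time_s: 9.6
eef_pos: [0.454, 0.0823, 0.2287]
eef_rot: [0.106, 0.004, 0.994, 0.0]
wrist_force: [-13.2, 1.8, 45.3]
grip_width: 0.0001
grasp_force: 23.1
```

Request:
apply_moves:
  gripper: [0, 0, 0, 0, 0]
  delta_pos:
    - [0, 0, -0.07]
    - [0, 0, 0]
    - [0, 0, 0]
    - [0, 0, 0]
    - [0, 0, 0]
  delta_rot:
    - [0, 0, 0]
    - [0, 0, 0]
    - [0, 0, 0]
    - [0, 0, 0]
    - [0, 0, 0]

```text
time_s: 10.1
eef_pos: [0.454, 0.0823, 0.229]
eef_rot: [0.106, 0.004, 0.994, 0.0]
wrist_force: [-7.8, 2.0, 29.0]
grip_width: -0.0001
grasp_force: 14.9
```

Request:
apply_moves:
  gripper: [0, 0, 0, 0, 0]
  delta_pos:
    - [0, 0, 0]
    - [0, 0, 0]
    - [0, 0, 0]
    - [0, 0, 0]
    - [0, 0, 0]
  delta_rot:
    - [0, 0, 0]
    - [0, 0, 0]
    - [0, 0, 0]
    - [0, 0, 0]
    - [0, 0, 0]

```text
time_s: 10.6
eef_pos: [0.454, 0.0823, 0.229]
eef_rot: [0.106, 0.004, 0.994, 0.0]
wrist_force: [-6.5, 1.9, 28.7]
grip_width: 0.0001
grasp_force: 14.9
```

```bash
python3 -c "
from station import robot
print(robot.job_done())"
```

```text
the job is handed in; nothing more can be done
None
```

I pressed the green key right down and let it up, held the red call button down for over a second and let it up, and am now holding the talk bar down at about 29 N; I handed the job in at 10.6 s, and no verdict came back.

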